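# Third hand for a bulkhead fitting

## Task

Get into the pump control box: take the screwdriver that lies by itself between the box and the fitting, apart from the row of tools at the left, put its blade into the notch in the front wall, lever the hinged cover up with it, swing the cover back until it stands upright or beyond, and lay the screwdriver down on the bench. Then take the brass bulkhead fitting, put its spigot out through the hole in the box's right-hand wall from the inside, and press its shoulder squarely and steadily against the rubber seal with about 10 N (a kilogram's push), so that I can spin the locknut on from outside; do not squash the seal flat. Finish while still holding the fitting there: keep the grip and the push, let nothing go, and leave the locknut, tape measure, marker and wood block where they are.

Things in the scene. Friction and masses are not known exactly. Their poses are not given: they have to be found in the camera images.
- control_box: grey plastic box fixed on a plywood board (190 x 215 x 10 mm). Box 150 (x) x 170 (y) mm outside, walls 5 mm, rim 86 mm above the bench, inner floor at 14 mm. Origin on the bench under the box's centre; x points from the front wall (robot side) to the rear wall, y to the left wall, z up. Empty but for a terminal strip on the rear wall (x over 49 mm, z up to 37 mm)
- notch (a point): middle of the mouth of the pry notch in the outer face of the front wall, box x = -75 mm, z = 79 mm: a slot 44 mm wide (y) and 14 mm high under the cover's front edge, right through the 5 mm wall; a blade goes in along box +x. Axes as the box
- cover_hinge (a point): middle of the cover's hinge line, which runs along box y at the rear edge, box x = 73 mm, z = 89 mm. Axes as the box
- cover_angle (a joint): angle of the cover: 0 closed, 1.57 upright, 1.75 stop (leaning back 10 degrees past upright). It is a stiff friction hinge: it needs about 3 N at the front edge to lift, and stays where it is left
- cover: the cover: flat grey plate 150 x 170 x 6 mm lying on the box's rim, flush with the walls. Origin on the hinge line; closed, the plate reaches to its x = -148 mm, and its underside is 3 mm below the origin
- hole (a point): centre of the inner face of the uncompressed seal, on the axis of the 26 mm hole in the right wall: box x = -10 mm, y = -72 mm, z = 52 mm. The hole's axis is box y; outside is -y. Axes as the box
- seal: black sponge-rubber ring round the hole on the inside of the right wall, 42 mm outside, 27 mm inside diameter, 8 mm thick. It gives way by about 1 mm for every 3 N, at most 6 mm (18 N)
- fitting: brass bulkhead fitting, 64 mm long, about 0.16 kg, lying on a flat. Octagonal body 34 mm across flats, y = -21 to +21 mm, flats below, above and at the sides: grasp it across the side flats (along its x), best at y = +7 mm. A round spigot of 20 mm diameter points along -y and ends at y = -43 mm. Origin at the underside of the body's middle, z up; the axis is 17 mm above it
- shoulder (a point): centre of the flat face of the octagonal body from which the spigot stands out: fitting y = -21 mm, z = 17 mm. Axes as the fitting
- driver: screwdriver lying by itself, 187 mm long, red handle 27 mm wide and 31 mm high, reaching from y = +2 to +93 mm; steel shaft of 6.4 mm diameter and blade along its -y, tip at y = -93 mm. As it lies on its handle its frame leans 4 degrees, so that the shaft is level and the tip 14 mm above the bench. Origin at the underside of its middle, z up; grasp the handle across (along x) at about y = +28 mm
- driver_tip (a point): tip of the screwdriver's blade: driver y = -93 mm, z = 6 mm; 14 mm above the bench as it lies. Axes as the driver
- locknut: brass hexagon locknut for the fitting, 32 mm across flats, 9 mm thick, lying on the bench to the right of the box; leave it. Origin at its underside
- tape_measure: yellow tape measure, 36 x 81 x 66 mm; leave it. Origin at its underside
- marker: felt marker, 127 mm long, 12 mm thick; leave it. Origin at its underside
- wood_block: wooden block, 45 x 90 x 28 mm; leave it. Origin at its underside
Mind the look-alikes: they are no part of the job. Of the things that look like the fitting, the larger one is meant.

How it is judged:
On the way, in this order (a step that is already met when the one before it is completed fails the run):
1. the screwdriver's blade has raised the cover from the rim (value of joint cover_angle above 0.12 rad and contact force between driver and cover above 0.3 N), for 0.1 s.
2. the cover stands open, about upright or beyond (value of joint cover_angle above 1.4 rad), for 0.2 s.
3. the fitting's spigot is in the hole from the inside (distance between shoulder and hole below 0.014 m and angle between the y axis of fitting and the y axis of control_box, either way round below 0.15 rad), for 0.1 s.
At the end, for the whole second after the job is handed in: The fingers still hold the fitting with its spigot through the hole and its shoulder pressed on the seal with 6 to 15 N, centred within a few mm and square within 0.12 rad, at rest; the cover stands open by more than 1.4 rad; the screwdriver lies at rest on the bench outside the box (contact force between fitting and seal between 6 and 15 N and distance between shoulder and hole below 0.0075 m and y of shoulder in the frame of hole below -0.001 m and angle between the y axis of fitting and the y axis of control_box, either way round below 0.12 rad and contact force between the fingers and fitting above 5 N and linear speed of fitting below 0.01 m/s and value of joint cover_angle above 1.4 rad and height (world z) of each of driver, driver_tip below 0.03 m and linear speed of driver below 0.02 m/s and horizontal distance between driver and control_box above 0.12 m); the arm keeps its last pose, push and grip.
It fails at once if the fingers raised the closed cover instead of the blade (contact force between the fingers and cover above 0.5 N and value of joint cover_angle between 0.02 and 0.12 rad).
It fails at once if the seal was squashed flat (more than 25 N) (contact force between fitting and seal above 25 N).
It fails at once if a bystander was moved by more than 25 mm (distance of any of locknut, tape_measure, marker, wood_block from where it was at the start of the episode above 0.025 m).
It also fails if it takes over 70 s, if anything falls off the work surface, if the arm or the gripper's body presses on something with over 40 N, if the wrist force passes 120 N, or if a joint passes its speed limit or range.

## Robot

A 7-joint arm with a two-finger parallel gripper is mounted at the origin on a cart in front of the work surface, level with it; the furniture and walls round the work are solid. World frame = base frame: x ahead of the robot, y to its left, z up, the work surface at z = 0. Lengths are in m, angles in rad, forces in N, time in s.
With the tool pointing down it reaches from about 0.4 to 0.875 m from the base axis. Payload 4.4 kg.
Tool frame: the origin (TCP) lies midway between the tips of the shut fingers; the grasp point (between the pads) lies 19 mm behind it; z points along the fingers, y is the line along which they close (so a half turn about z gives the same grasp; the last joint's range is limited). The gripper opens to 85 mm and grips with 20 to 120 N. Pads are 22 mm wide; open, the fingers measure 114 mm over their backs; the gripper's body (76 mm by 85 mm) begins 54 mm behind the grasp point. The pads swing forward as they close: fully open they stand 13 mm farther back than shut.
Start: joints at [1.11, 0.628, 0.038, 1.517, -0.027, 0.996, -0.02], TCP at [0.25, -0.6, 0.231] pointing down, gripper open.
Joint ranges: [-3.06, 3.06], [-0.37, 2.12], [-1.25, 1.32], [0.18, 2.47], [-1.1, 4.24], [0.23, 1.98], [-2.94, 2.94]. Speed limits (rad/s): [2.57, 2.57, 3.14, 3.14, 3.14, 3.14, 3.14].

## Interface

Orientations are given as a unit quaternion [x, y, z, w].
In Python, from rig import r, viewer gives the robot as it stands.
- The arm moves only by the tool drive_tool, never from a script. Its argument "moves" is text: rows parted by semicolons, each of 5 numbers parted by spaces: the opening, from -1 (shut) to 1 (fully open), then the shift along the world's x, y, z scaled (see below), then the turn about the world's z scaled (see below). A call has exactly 10 rows; each row is the pose to reach, as a shift and turn from the pose commanded when the call began; what a row does not reach only later rows make up. The controller multiplies each number of a shift by 0.15 m and each number of a turn by pi/2 rad. A row lasts 1/10 s, in which the tool goes at most 50 mm and 8.59 degrees, less where a joint would pass 70% of its speed; a pose out of reach is approached as far as the arm can. A call with a number of a shift or a turn outside -1 to 1 is refused whole. A call with a gripper value outside its range is refused whole. The fingers move at their own pace and stop on an object; "force" is the grip in N (left out, the last holds). Time passes only in rows, so rows that repeat a pose let the fingers close, or fill a call up. It gives the time, the measured TCP pose, the force, the opening and the grip force at its end, in the units of the state.
- r.sense(): the state, without advancing time (a new reading comes with each control period).
- viewer.read_camera(name): name is "side" or "top"; returns a dict with "image" (384x512x3 uint8, red, green, blue), "depth" (384x512 float32, m along the optical axis (not along the pixel's ray), 0 where there is no reading), "camera_matrix" (3x3 intrinsics, pixels), "pose" (4x4, takes a point from camera to world coordinates). Camera axes: x right, y down, z forward; pixel columns grow to the right and rows downward; lengths in m; the calibration is good to about 2 mm. A picture is of the moment at which its call begins.
- r.job_done(): hands the job in; it is judged then, once.
The state is a dict: "time": time; "q": joint angles; "joint_vel": joint speeds; "effort": joint torques, N m; "eef_pos": TCP position; "orientation": TCP orientation; "wrist_force": force on the tool from outside, world axes, zero at the start; "moment": the same for the moment, N m; "gripper_width": finger opening in m; "finger_force": force on a finger pad.
Only numpy, scipy, OpenCV 4.12 (cv2) and the standard library are available. Lean on these libraries where they do the work, as an engineer would, in place of code of your own. Each camera call takes 0.05 s, during which the arm holds its last target. There are 200 camera calls.

## Working session

There is one attempt and no reset: what is moved stays moved. The work goes in short steps, Python scripts to look and compute and a tool call to move; the robot and the scene stay as the last step left them, time stands still between calls to the robot, and variables do not carry over. Pictures are saved under pics/ and viewed, at most 11 in all, crops included, and the job is handed in when it is done.

Besides the shell and the picture viewer there is one more tool, called by a JSON object that holds its "op" and its "data", one argument or row to a line. drive_tool: Moves the arm, as the interface text tells. Shifts and turns lie within -1 to 1; 1 stands for 0.15 m of shift or pi/2 rad of turn. Its arguments: {"type":"object","properties":{"moves":{"type":"string"},"force":{"type":"number"}},"required":["moves"]}

```bash
ls; mkdir -p pics; python3 - <<'E'
from rig import r, viewer
import cv2,numpy as np
for n in ["top","side"]:
    d=viewer.read_camera(n); cv2.imwrite(f"pics/{n}0.png",cv2.resize(d["image"][:,:,::-1],(800,600),interpolation=cv2.INTER_CUBIC))
    np.savez(f"{n}0.npz",**d); print(n,d["camera_matrix"].round(1).tolist(),d["pose"].round(3).tolist())
s=r.sense(); print({k:np.round(v,3).tolist() for k,v in s.items()})
E
```

```text
pics
top [[465.0, 0.0, 251.2], [0.0, 465.0, 193.3], [0.0, 0.0, 1.0]] [[0.022, -0.995, 0.099, 0.447], [-1.0, -0.022, 0.007, 0.033], [-0.005, -0.099, -0.995, 1.452], [0.0, 0.0, 0.0, 1.0]]
side [[465.6, 0.0, 248.3], [0.0, 465.6, 192.4], [0.0, 0.0, 1.0]] [[0.959, -0.136, 0.25, 0.22], [-0.284, -0.397, 0.873, -1.229], [-0.019, -0.908, -0.419, 0.676], [0.0, 0.0, 0.0, 1.0]]
{'time': 0.1, 'q': [1.11, 0.629, 0.038, 1.518, -0.027, 0.996, -0.02], 'joint_vel': [-0.0, -0.002, 0.0, -0.002, -0.0, -0.001, 0.002], 'effort': [0.003, -56.452, 1.231, -19.397, 0.011, 0.005, 0.0], 'eef_pos': [0.25, -0.599, 0.23], 'orientation': [0.981, 0.196, -0.0, -0.001], 'wrist_force': [-0.378, 0.201, 0.442], 'moment': [0.005, 0.022, -0.001], 'finger_force': 0.0, 'gripper_width': 0.085}
```

View pics/top0.png

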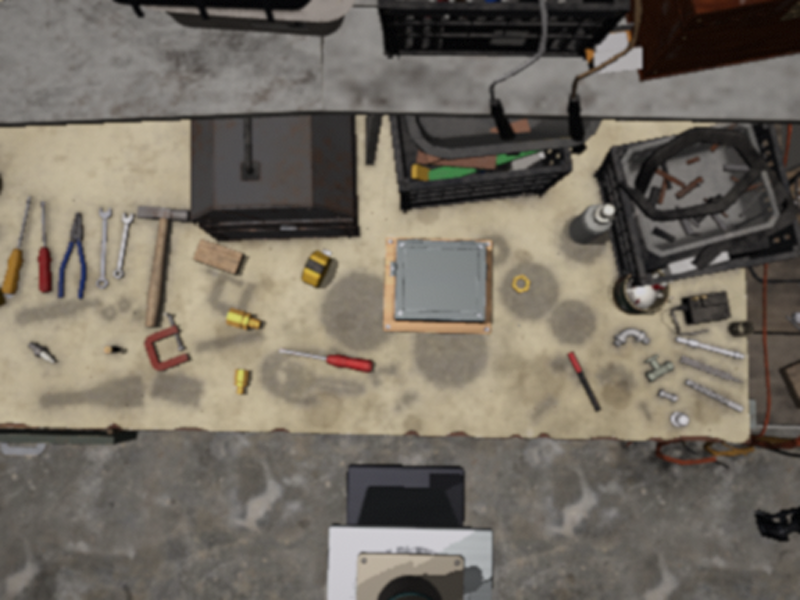

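View pics/side0.png

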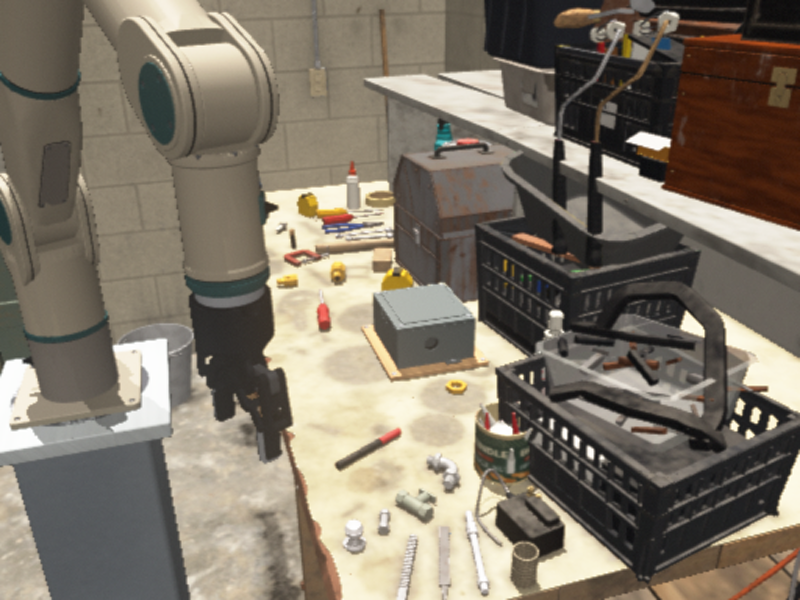

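The top view (800x600 scale) shows the box at about (440,282). The lone red driver runs from its tip at (280,350) to its handle end at (373,365). The larger brass fitting is at (243,320) with its spigot to the right, which is world -y. The smaller look-alike is at (242,380), the locknut at (521,283) and the marker at (585,380). The side view agrees: the hole is in the right wall at (432,342).

```bash
cat > h.py <<'E'
import numpy as np,cv2
from rig import r, viewer
def cam(n):
    d=viewer.read_camera(n); return d
def cloud(d):
    K=d["camera_matrix"];z=d["depth"];v,u=np.indices(z.shape)
    p=np.stack([(u-K[0,2])/K[0,0]*z,(v-K[1,2])/K[1,1]*z,z,np.ones_like(z)],-1)@d["pose"].T
    p[z==0]=np.nan
    return p[...,:3]
def px(d,P):
    T=np.linalg.inv(d["pose"]);c=(T[:3,:3]@np.asarray(P).T).T+T[:3,3];q=c@d["camera_matrix"].T
    return q[:,:2]/q[:,2:]
def ray(d,u,v,z):
    K=d["camera_matrix"];w=d["pose"][:3,:3]@np.array([(u-K[0,2])/K[0,0],(v-K[1,2])/K[1,1],1]);o=d["pose"][:3,3]
    return o+w*(z-o[2])/w[2]
def st():
    s=r.sense();o=s["orientation"];print("t",s["time"],"p",np.round(s["eef_pos"],4),"yaw",np.degrees(2*np.arctan2(o[1],o[0])).round(2),"F",np.round(s["wrist_force"],1),"M",np.round(s["moment"],2),"w",round(float(s["gripper_width"]),4),"ff",s["finger_force"],"q",np.round(s["q"],2))
E
python3 - <<'E'
import numpy as np,cv2
from h import cloud
def rect(p): 
    (c,s,a)=cv2.minAreaRect((p[:,:2]*1000).astype(np.float32)); return np.round(c,1),np.round(s,1),round(a,2)
for n in ["top","side"]:
    d=dict(np.load(f"{n}0.npz"));P=cloud(d);im=d["image"].astype(int);R,G,B=im[...,0],im[...,1],im[...,2]
    hsv=cv2.cvtColor(d["image"],cv2.COLOR_RGB2HSV);H,S,V=[hsv[...,i].astype(int) for i in range(3)]
    x,y,z=P[...,0],P[...,1],P[...,2]
    reg=(x>.3)&(x<.75)&(y>-.2)&(y<.2)
    m=reg&(z>.078)&(z<.105)&(y<.1)&(y>-.15)
    print(n,"box",rect(P[m]),P[m].mean(0).round(4),m.sum())
    m=reg&((H<8)|(H>172))&(S>150)&(z<.06)&(y>-.05)&(y<.25)
    q=P[m];print("red",rect(q),q.mean(0).round(4),np.percentile(q[:,2],[5,50,98]).round(4),m.sum())
    m=(H>15)&(H<35)&(S>140)&(z>.004)&(z<.08)&(x>.3)&(x<.6)&(y>.2)&(y<.5)
    k,lab,stt,cen=cv2.connectedComponentsWithStats(m.astype(np.uint8))
    for i in range(1,k):
        if stt[i,4]>15:
            q=P[lab==i];print("brass",rect(q),q.mean(0).round(4),np.percentile(q[:,2],98).round(4),stt[i],)
    print("bench z",np.nanmedian(z[(x>.35)&(x<.42)&(y>-.2)&(y<-.05)]).round(4))
d=np.load("top0.npz")["image"]
a=cv2.resize(d[140:260,140:220],None,fx=5,fy=5,interpolation=cv2.INTER_CUBIC)
b=cv2.resize(d[140:260,240:320],None,fx=5,fy=5,interpolation=cv2.INTER_CUBIC)
cv2.imwrite("pics/crop1.png",np.hstack([a,b])[:,:,::-1])
E
```

```text
top box (array([628.3, -46.4]), array([169.8, 151.8]), 89.55) [ 0.6268 -0.0463  0.0931] 2931
red (array([469.2, 125.9]), array([86. , 20.5]), 80.74) [0.469  0.1247 0.0239] [0.0187 0.0235 0.0303] 171
brass (array([548.3, 333.7]), array([60.2, 29.2]), 77.26) [0.5471 0.3335 0.028 ] 0.0356 [146 198  21  12 118]
brass (array([427.3, 332.3]), array([10.1, 39. ]), 76.18) [0.4274 0.3321 0.0214] 0.0296 [153 238   6  13  40]
bench z -0.0001
side box (array([626.7, -47.1]), array([179.4, 152.8]), 89.72) [ 0.6219 -0.0649  0.0917] 1510
red (array([464.6, 116.2]), array([81.5, 19.5]), 82.03) [0.463  0.1066 0.0214] [0.0099 0.0227 0.0279] 78
brass (array([544.5, 333. ]), array([66.1, 26.5]), 75.09) [0.5445 0.3296 0.026 ] 0.0358 [212 168   8  11  72]
brass (array([424.6, 329.4]), array([40.2, 23. ]), 3.38) [0.4282 0.3303 0.0172] 0.0267 [178 176  12   7  56]
bench z 0.0002
```

View pics/crop1.png

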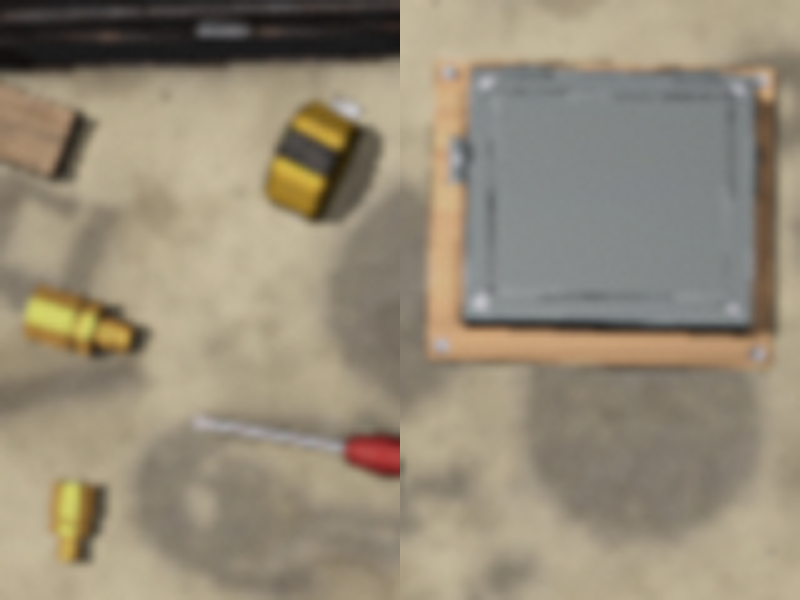

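Crop: driver tip at crop (197,420), which is pixel (179.4,224). The fitting runs from its body end at crop (25,310) to its spigot end at (138,338). The box edges are parallel to the world axes, so its yaw is about 0.

```bash
python3 - <<'E'
import numpy as np
from h import ray,cloud
d=dict(np.load("top0.npz"))
t=ray(d,179.4,224,.014);e=ray(d,238.7,233.6,.016);print("driver tip,end",t,e,np.linalg.norm(t-e),np.degrees(np.arctan2(*(t-e)[[1,0]])))
a=ray(d,145,202,.02);b=ray(d,167.6,207.6,.017);print("fit",a,b,np.linalg.norm(a-b))
# box edges from crop (front-left, front-right, rear-left, rear-right) at cover top
for u,v in [(465,322),(752,328),(470,68),(754,72)]: print(ray(d,240+(u-400)/5,140+v/5,.092).round(4))
# board corners at z=.01
for u,v in [(428,358),(772,367),(434,63),(774,68)]: print("board",ray(d,240+(u-400)/5,140+v/5,.01).round(4))
# bottom camera-side sanity via side cam: box tip
s=dict(np.load("side0.npz"))
print("side hole",ray(s,432*.64,342*.64,.052), "seen y should be wall")
# red handle side percentile
for n,D in(("top",d),("side",s)):
    P=cloud(D);im=D["image"].astype(int);m=(im[...,0]>120)&(im[...,1]<60)&(P[...,1]>0)&(P[...,1]<.2)&(P[...,0]>.4)&(P[...,0]<.55)
    q=P[m];c=q.mean(0);print(n,c,np.linalg.svd(q[:,:2]-c[:2])[2][0],np.ptp(q@np.array([-.155,-.988,0])))
E
```

```text
driver tip,end [0.49029216 0.26310592 0.014     ] [0.46482461 0.07910109 0.016     ] 0.1857696856159094 82.11992963085703
fit [0.55562504 0.37115531 0.02      ] [0.54002528 0.30107667 0.017     ] 0.07185658805347024
[0.5501 0.0369 0.092 ]
[ 0.5503 -0.1313  0.092 ]
[0.7011 0.0372 0.092 ]
[ 0.7023 -0.131   0.092 ]
board [0.5334 0.0596 0.01  ]
board [ 0.5325 -0.1538  0.01  ]
board [0.7191 0.0602 0.01  ]
board [ 0.7205 -0.1534  0.01  ]
side hole [ 0.61865646 -0.12648693  0.052     ] seen y should be wall
top [0.46800112 0.12531097 0.0240564 ] [-0.1745505  -0.98464822] 0.08327701646369476
side [0.46185328 0.08004958 0.01350692] [1. 0.] 0.0
```

{"op": "drive_tool", "data": {
  "moves": "1 0.03 0.1 0 0.016;1 0.06 0.2 0 0.03;1 0.09 0.3 0 0.05;1 0.12 0.4 0 0.065;1 0.15 0.5 0 0.08;1 0.18 0.6 0 0.1;1 0.21 0.7 0 0.115;1 0.24 0.8 0 0.13;1 0.27 0.9 0 0.145;1 0.3 1 0 0.16",
  "force": 100
}}

```text
time: 1.1
eef_pos: [0.2953, -0.4488, 0.2313]
orientation: [0.948, 0.318, 0.0, -0.0]
wrist_force: [0.0, -0.5, 0.0]
gripper_width: 0.0855
finger_force: 0.0
```

{"op": "drive_tool", "data": {
  "moves": "1 0.03 0.1 0 0.016;1 0.06 0.2 0 0.03;1 0.09 0.3 0 0.05;1 0.12 0.4 0 0.065;1 0.15 0.5 0 0.08;1 0.18 0.6 0 0.1;1 0.21 0.7 0 0.115;1 0.24 0.8 0 0.13;1 0.27 0.9 0 0.145;1 0.3 1 0 0.16"
}}

```text
time: 2.1
eef_pos: [0.3404, -0.2988, 0.2313]
orientation: [0.901, 0.435, 0.0, 0.0]
wrist_force: [-0.4, 0.1, 0.4]
gripper_width: 0.0857
finger_force: 0.0
```

{"op": "drive_tool", "data": {
  "moves": "1 0.03 0.1 0 0.016;1 0.06 0.2 0 0.03;1 0.09 0.3 0 0.05;1 0.12 0.4 0 0.065;1 0.15 0.5 0 0.08;1 0.18 0.6 0 0.1;1 0.21 0.7 0 0.115;1 0.24 0.8 0 0.13;1 0.27 0.9 0 0.145;1 0.3 1 0 0.16"
}}

```text
time: 3.1
eef_pos: [0.3854, -0.1488, 0.2313]
orientation: [0.839, 0.544, 0.0, 0.0]
wrist_force: [-0.5, -1.0, 0.1]
gripper_width: 0.0855
finger_force: 0.0
```

{"op": "drive_tool", "data": {
  "moves": "1 0.03 0.1 0 0.016;1 0.06 0.2 0 0.03;1 0.09 0.3 0 0.05;1 0.12 0.4 0 0.065;1 0.15 0.5 0 0.08;1 0.18 0.6 0 0.1;1 0.21 0.7 0 0.115;1 0.24 0.8 0 0.13;1 0.27 0.9 0 0.145;1 0.3 1 0 0.16"
}}

```text
time: 4.1
eef_pos: [0.4304, 0.0013, 0.2313]
orientation: [0.764, 0.645, 0.0, -0.0]
wrist_force: [-0.4, -0.5, 0.3]
gripper_width: 0.0854
finger_force: 0.0
```

{"op": "drive_tool", "data": {
  "moves": "1 0.03 0.1 -0.05 0;1 0.06 0.2 -0.15 0;1 0.09 0.3 -0.25 0;1 0.12 0.4 -0.35 0;1 0.15 0.5 -0.45 0;1 0.18 0.65 -0.55 0.01;1 0.21 0.8 -0.65 0.01;1 0.24 0.9 -0.75 0.01;1 0.277 0.947 -0.87 0.013;1 0.277 0.947 -0.99 0.013"
}}

```text
time: 5.1
eef_pos: [0.4727, 0.1448, 0.0821]
orientation: [0.757, 0.653, 0.001, -0.0]
wrist_force: [-0.5, -1.3, 0.0]
gripper_width: 0.0853
finger_force: 0.0
```

```bash
python3 - <<'E'
from h import *
d=cam("top");a=d["image"][180:270,150:270];cv2.imwrite("pics/c2.png",cv2.resize(a,None,fx=6,fy=6,interpolation=cv2.INTER_CUBIC)[:,:,::-1]);st()
E
```

```text
t 5.15 p [0.4705 0.1433 0.0797] yaw 81.52 F [-0.8  0.3 -2.4] M [-0.02  0.07 -0.04] w 0.0856 ff 0.0 q [-0.2   0.66 -0.22  2.07  0.32  0.44 -0.81]
```

View pics/c2.png

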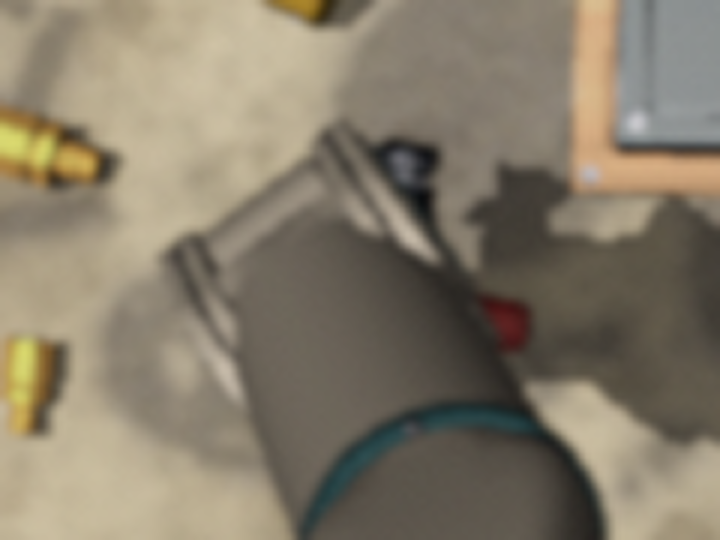

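The hand is over the handle; the arm hides most of it, but the handle's end shows at (505,320), in line. Next: lower and grip.

{"op": "drive_tool", "data": {
  "moves": "1 0 0 -0.08 0;1 0 0 -0.16 0;1 0 0 -0.24 0;1 0 0 -0.32 0;1 0 0 -0.4 0;1 0 0 -0.46 0;1 0 0 -0.5 0;1 0 0 -0.5 0;-1 0 0 -0.5 0;-1 0 0 -0.5 0",
  "force": 100
}}

```text
time: 6.15
eef_pos: [0.4719, 0.1422, 0.0082]
orientation: [0.758, 0.652, 0.0, 0.0]
wrist_force: [0.1, -0.0, -1.0]
gripper_width: 0.059
finger_force: 0.0
```

{"op": "drive_tool", "data": {
  "moves": "-1 0 0 0 0;-1 0 0 0 0;-1 0 0 0 0;-1 0 0 0 0;-1 0 0 0 0;-1 0 0 0 0;-1 0 0 0.03 0;-1 0 0 0.06 0;-1 0 0 0.1 0;-1 0 0 0.14 0"
}}

```text
time: 7.15
eef_pos: [0.4716, 0.142, 0.0293]
orientation: [0.758, 0.652, 0.0, -0.0]
wrist_force: [0.1, -0.2, -2.0]
gripper_width: 0.0233
finger_force: 98.6
```

{"op": "drive_tool", "data": {
  "moves": "-1 -0.06 -0.06 0.06 -0.09;-1 -0.12 -0.14 0.12 -0.18;-1 -0.17 -0.22 0.16 -0.27;-1 -0.22 -0.31 0.2 -0.36;-1 -0.27 -0.4 0.24 -0.45;-1 -0.31 -0.5 0.28 -0.54;-1 -0.34 -0.6 0.3 -0.63;-1 -0.37 -0.7 0.3 -0.72;-1 -0.39 -0.8 0.3 -0.81;-1 -0.41 -0.9 0.3 -0.905"
}}

```text
time: 8.15
eef_pos: [0.4101, 0.0067, 0.0743]
orientation: [1.0, -0.003, 0.0, -0.0]
wrist_force: [-0.5, 0.3, -1.0]
gripper_width: 0.0232
finger_force: 98.7
```

{"op": "drive_tool", "data": {
  "moves": "-1 0 -0.05 0 0;-1 0 -0.1 0 0;-1 0 -0.16 0 0;-1 0 -0.22 0 0;-1 0 -0.28 0 0;-1 0 -0.33 0 0;-1 0 -0.36 0 0;-1 0 -0.36 0 0;-1 0 -0.36 0 0;-1 0 -0.36 0 0"
}}

```text
time: 9.15
eef_pos: [0.4101, -0.0465, 0.0738]
orientation: [1.0, -0.0, -0.0, -0.0]
wrist_force: [0.2, -0.3, -0.8]
gripper_width: 0.0234
finger_force: 98.7
```

```bash
python3 - <<'E'
from h import *
d=cam("top");s=cam("side");np.savez("t3.npz",**d);np.savez("s3.npz",**s)
a=cv2.resize(d["image"][140:240,230:310],(480,600),interpolation=cv2.INTER_CUBIC)
a=cv2.resize(d["image"][150:230,235:310],(400,427),interpolation=cv2.INTER_CUBIC)
b=cv2.resize(s["image"][150:250,190:283],(397,427),interpolation=cv2.INTER_CUBIC)
cv2.imwrite("pics/c3.png",np.hstack([a,b])[:,:,::-1]);st()
E
```

```text
t 9.25 p [ 0.4101 -0.0465  0.0738] yaw -0.01 F [ 0.9 -0.5 -1.5] M [ 0.01  0.   -0.02] w 0.023 ff 98.65356348571368 q [ 0.01  0.61  0.05  2.29 -0.13  0.24 -1.4 ]
```

View pics/c3.png

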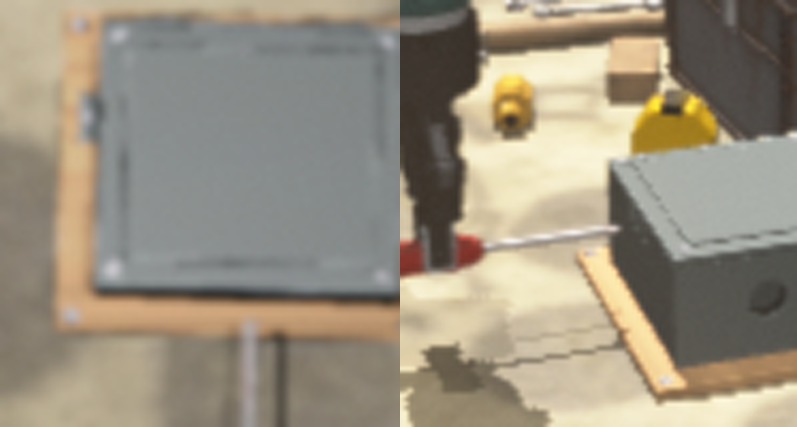

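The top crop shows the blade tip at (250,320), just short of the box. The side crop shows the tip at (620,229), near the notch height.

```bash
python3 - <<'E'
from h import *
d=dict(np.load("t3.npz"));s=dict(np.load("s3.npz"))
def l(D,u,v): 
    a=ray(D,u,v,0.);return D["pose"][:3,3],a
o1,a=l(d,281.9,210);o2,b=l(s,241.5,203.5)
u=(a-o1)/np.linalg.norm(a-o1);v=(b-o2)/np.linalg.norm(b-o2)
t=np.linalg.lstsq(np.c_[u,-v],o2-o1,rcond=None)[0];print(o1+t[0]*u,o2+t[1]*v)
print("shaft back",ray(d,235+250*75/400,150+420*80/427,.08), "tip",ray(d,281.9,210,.08))
print("pred px of (0.531,-.0465,.08):",px(s,[[.531,-.0465,.08],[.531,-.0465,.074],[.551,-.069,.079],[.551,-.025,.086],[.551,-.025,.072]]).round(1))
E
```

```text
[ 0.53646784 -0.04893891  0.07745477] [ 0.53777607 -0.04923843  0.07755786]
shaft back [ 0.48125733 -0.04958816  0.08      ] tip [ 0.53630194 -0.04878753  0.08      ]
pred px of (0.531,-.0465,.08): [[239.  202.7]
 [239.  204.5]
 [247.7 205.3]
 [243.5 196.9]
 [243.6 201.1]]
```

{"op": "drive_tool", "data": {
  "moves": "-1 0.03 0.01 0.01 0;-1 0.06 0.01 0.01 0;-1 0.09 0.01 0.01 0;-1 0.12 0.01 0.01 0;-1 0.15 0.01 0.01 0;-1 0.18 0.01 0.01 0;-1 0.21 0.01 0.01 0;-1 0.24 0.01 0.01 0;-1 0.26 0.01 0.01 0;-1 0.26 0.01 0.01 0",
  "force": 120
}}

```text
time: 10.25
eef_pos: [0.4497, -0.0455, 0.0753]
orientation: [1.0, -0.001, 0.0, 0.0]
wrist_force: [-0.2, 0.7, -0.9]
gripper_width: 0.0223
finger_force: 122.3
```

{"op": "drive_tool", "data": {
  "moves": "-1 0 0 0.02 0;-1 0 0 0.04 0;-1 0 0 0.06 0;-1 0 0 0.08 0;-1 0 0 0.1 0;-1 0 0 0.12 0;-1 0 0 0.14 0;-1 0.01 0 0.16 0;-1 0.01 0 0.18 0;-1 0.02 0 0.2 0"
}}

```text
time: 11.25
eef_pos: [0.4519, -0.0452, 0.1055]
orientation: [1.0, -0.0, -0.0, -0.0]
wrist_force: [0.3, -0.9, -3.5]
gripper_width: 0.022
finger_force: 130.1
```

```bash
python3 - <<'E'
from h import *
s=cam("side");st()
b=cv2.resize(s["image"][130:250,190:340],(750,600),interpolation=cv2.INTER_CUBIC)
cv2.imwrite("pics/c4.png",b[:,:,::-1])
E
```

```text
t 11.3 p [ 0.4526 -0.0453  0.1059] yaw -0.04 F [ 0.5 -0.5 -2.2] M [ 0.25 -0.11 -0.04] w 0.0222 ff 129.9174553854391 q [-0.02  0.57  0.08  2.16 -0.12  0.41 -1.41]
```

View pics/c4.png

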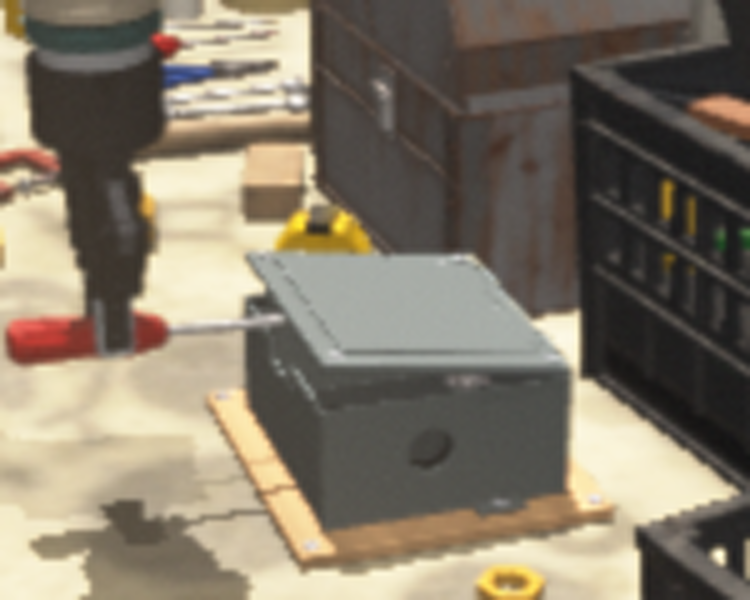

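The crop shows the blade (tip at (285,322)) under the cover and the cover raised along its whole front edge. Next I follow the arc.

{"op": "drive_tool", "data": {
  "moves": "-1 0.015 0 0.07 0;-1 0.04 0 0.147 0;-1 0.07 0 0.22 0;-1 0.11 0 0.29 0;-1 0.153 0 0.357 0;-1 0.205 0 0.419 0;-1 0.263 0 0.475 0;-1 0.326 0 0.525 0;-1 0.395 0 0.565 0;-1 0.464 0 0.603 0"
}}

```text
time: 12.3
eef_pos: [0.5206, -0.0451, 0.1957]
orientation: [1.0, -0.0, -0.001, -0.0]
wrist_force: [-0.9, 2.5, -2.6]
gripper_width: 0.0224
finger_force: 130.6
```

```bash
python3 - <<'E'
from h import *
s=cam("side");st()
b=cv2.resize(s["image"][90:240,200:350],(600,600),interpolation=cv2.INTER_CUBIC)
cv2.imwrite("pics/c5.png",b[:,:,::-1])
E
```

```text
t 12.35 p [ 0.5235 -0.0451  0.1967] yaw -0.03 F [ 1.1 -0.3 -0.3] M [ 0.25 -0.15 -0.07] w 0.0224 ff 130.56947786104843 q [-0.05  0.5   0.13  1.91 -0.09  0.74 -1.45]
```

View pics/c5.png

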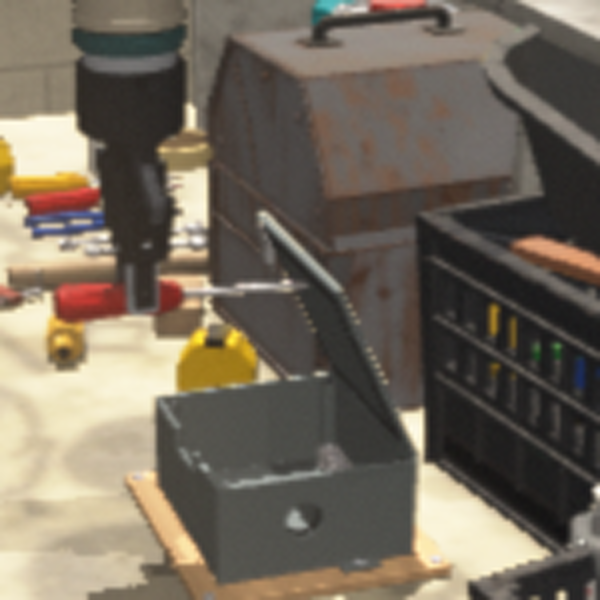

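The cover is at about 1.1 to 1.2 rad, with the tip on its underside at (290,287).

{"op": "drive_tool", "data": {
  "moves": "-1 0.05 0 0.02 0;-1 0.1 0 0.04 0;-1 0.15 0 0.05 0;-1 0.2 0 0.06 0;-1 0.25 0 0.065 0;-1 0.3 0 0.07 0;-1 0.35 0 0.07 0;-1 0.39 0 0.07 0;-1 0.41 0 0.07 0;-1 0.41 0 0.07 0"
}}

```text
time: 13.35
eef_pos: [0.584, -0.0454, 0.2062]
orientation: [1.0, -0.001, 0.001, 0.0]
wrist_force: [-0.3, 0.6, -1.1]
gripper_width: 0.0224
finger_force: 128.6
```

```bash
python3 - <<'E'
from h import *
d=cam("side");st();P=cloud(d)
x,y,z=P[...,0],P[...,1],P[...,2]
m=(x>.6)&(x<.78)&(y>-.125)&(y<-.075)&(z>.12)&(z<.25)
q=P[m];print(m.sum(),[ (round(a,2),q[(q[:,2]>a)&(q[:,2]<a+.03)][:,0].mean().round(4)) for a in np.arange(.12,.23,.03)])
E
```

```text
t 13.4 p [ 0.5837 -0.0454  0.2062] yaw -0.05 F [ 0.4  0.1 -0.7] M [-0.02 -0.02 -0.01] w 0.0222 ff 128.0619961163029 q [-0.05  0.57  0.13  1.73 -0.09  0.85 -1.46]
309 [(np.float64(0.12), np.float64(0.7016)), (np.float64(0.15), np.float64(0.705)), (np.float64(0.18), np.float64(0.7092)), (np.float64(0.21), np.float64(0.7128))]
```

The cover now stands about 7° past upright, near 1.69 rad, and the blade is free of it. Next I lay the driver down to the left of the box.

{"op": "drive_tool", "data": {
  "moves": "-1 -0.12 0 0 0;-1 -0.26 0 0 0;-1 -0.4 0.02 0 0;-1 -0.54 0.06 0 0;-1 -0.67 0.14 0 0;-1 -0.78 0.24 -0.05 0;-1 -0.87 0.36 -0.12 0;-1 -0.93 0.48 -0.2 0;-1 -0.96 0.6 -0.28 0;-1 -0.96 0.72 -0.36 0"
}}

```text
time: 14.4
eef_pos: [0.4387, 0.0634, 0.1522]
orientation: [1.0, -0.0, 0.0, -0.0]
wrist_force: [1.1, 0.0, -1.6]
gripper_width: 0.0221
finger_force: 128.1
```

{"op": "drive_tool", "data": {
  "moves": "-1 0 0.12 -0.1 0;-1 0 0.24 -0.2 0;-1 0 0.35 -0.31 0;-1 0 0.44 -0.42 0;-1 0 0.5 -0.53 0;-1 0 0.52 -0.64 0;-1 0 0.52 -0.74 0;-1 0 0.52 -0.83 0;-1 0 0.52 -0.9 0;-1 0 0.52 -0.93 0"
}}

```text
time: 15.4
eef_pos: [0.4397, 0.1407, 0.0124]
orientation: [1.0, -0.0, 0.001, -0.0]
wrist_force: [-0.6, 0.3, -1.4]
gripper_width: 0.0222
finger_force: 128.0
```

```bash
python3 - <<'E'
from h import *
st()
E
```

```text
t 15.4 p [0.4397 0.1407 0.0124] yaw -0.05 F [-0.6  0.3 -1.4] M [ 0.   -0.01  0.01] w 0.0222 ff 128.0424113245681 q [-0.52  0.79  0.22  2.19 -0.73  0.24 -1.22]
```

{"op": "drive_tool", "data": {
  "moves": "-1 0 0 -0.01 0;-1 0 0 -0.02 0;-1 0 0 -0.03 0;-1 0 0 -0.03 0;0 0 0 -0.03 0;1 0 0 -0.03 0;1 0 0 -0.03 0;1 0 0 -0.02 0;1 0 0 0.05 0;1 0 0 0.15 0",
  "force": 60
}}

```text
time: 16.4
eef_pos: [0.4387, 0.1403, 0.0352]
orientation: [1.0, -0.001, -0.001, 0.0]
wrist_force: [1.0, 0.3, -0.3]
gripper_width: 0.0854
finger_force: 0.0
```

{"op": "drive_tool", "data": {
  "moves": "1 0 0 0.1 0.08;1 0 0 0.2 0.16;1 0.05 0.1 0.3 0.24;1 0.1 0.2 0.4 0.33;1 0.15 0.3 0.5 0.42;1 0.2 0.4 0.55 0.5;1 0.25 0.45 0.6 0.58;1 0.3 0.5 0.6 0.66;1 0.3 0.5 0.6 0.74;1 0.3 0.5 0.6 0.82"
}}

```text
time: 17.4
eef_pos: [0.4842, 0.2157, 0.1254]
orientation: [0.798, 0.602, 0.0, 0.0]
wrist_force: [-0.9, -0.5, 0.0]
gripper_width: 0.0852
finger_force: 0.0
```

```bash
python3 - <<'E'
from h import *
d=cam("top");s=cam("side");st();np.savez("t6.npz",**d);np.savez("s6.npz",**s)
a=cv2.resize(d["image"][185:225,135:185],(800,640),interpolation=cv2.INTER_CUBIC)[:400]
a=cv2.resize(d["image"][190:220,138:178],(400,300),interpolation=cv2.INTER_CUBIC)
b=cv2.resize(s["image"][155:185,200:240],(400,300),interpolation=cv2.INTER_CUBIC)
c=cv2.resize(s["image"][140:260,150:310],(400,300),interpolation=cv2.INTER_CUBIC)
e=cv2.resize(d["image"][170:260,170:290],(400,300),interpolation=cv2.INTER_CUBIC)
cv2.imwrite("pics/c6.png",np.vstack([np.hstack([a,b]),np.hstack([e,c])])[:,:,::-1])
E
```

```text
t 17.5 p [0.4841 0.2154 0.1254] yaw 73.75 F [ 0.   0.4 -0.7] M [-0.02  0.08  0.05] w 0.0855 ff 0.0 q [-0.6   0.62  0.19  1.96 -0.2   0.59 -0.56]
```

View pics/c6.png

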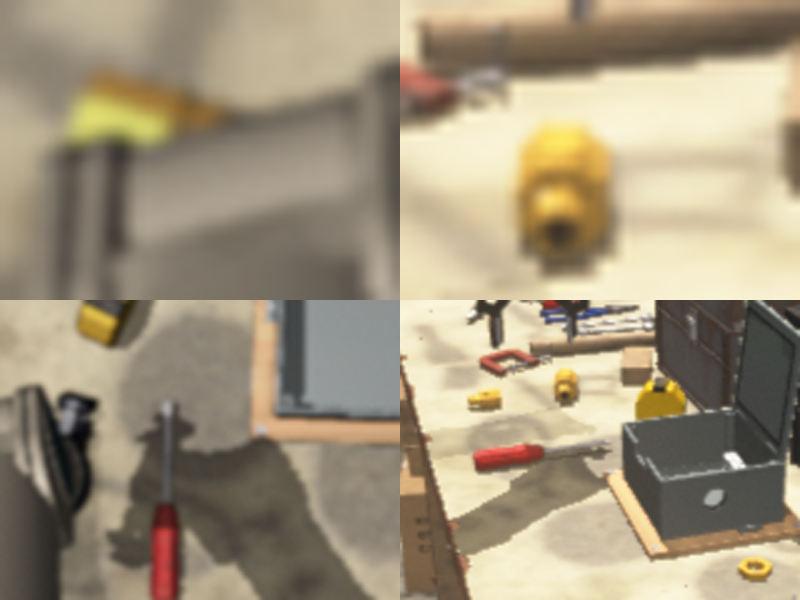

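The driver lies flat in front-left of the box, the cover stands open, and the fitting is untouched. I refine the fitting's pose with a silhouette fit on the first pictures.

```bash
python3 - <<'E'
from h import *
from scipy.optimize import minimize
from scipy.spatial.transform import Rotation as Ro
F=8
an=np.radians(22.5+45*np.arange(8));R8=.017/np.cos(np.pi/8)
body=np.array([[R8*np.cos(a),y,.017+R8*np.sin(a)] for a in an for y in(-.021,.021)])
an=np.linspace(0,2*np.pi,24);sp=np.array([[.01*np.cos(a),y,.017+.01*np.sin(a)] for a in an for y in(-.043,-.021)])
V=[]
for n,(r0,r1,c0,c1) in (("top",(188,222,135,180)),("side",(158,188,200,235))):
    d=dict(np.load(n+"0.npz"));im=cv2.resize(d["image"][r0:r1,c0:c1],None,fx=F,fy=F,interpolation=cv2.INTER_LINEAR)
    h=cv2.cvtColor(im,cv2.COLOR_RGB2HSV);m=((h[...,0]>12)&(h[...,0]<36)&(h[...,1]>125)).astype(np.uint8)
    k,l,s,c=cv2.connectedComponentsWithStats(m);m=(l==1+np.argmax(s[1:,4])).astype(np.uint8);V.append((d,m,r0,c0))
def mask(p,d,m,r0,c0):
    o=np.zeros_like(m)
    for pts in(body,sp):
        w=Ro.from_euler('z',p[2]).apply(pts)+[p[0],p[1],0]
        q=(px(d,w)-[c0,r0]+.5)*F-.5
        cv2.fillConvexPoly(o,cv2.convexHull((q*16).round().astype(np.int32)),1,shift=4)
    return o
def cost(p,sel): return sum((mask(p,*v)!=v[1]).sum()/v[1].sum() for v in sel)
for name,sel in(("both",V),("top",V[:1]),("side",V[1:])):
    x0=np.array([.55,.345,np.radians(-13)])
    b=min((minimize(cost,x0,args=(sel,),method="Nelder-Mead",options=dict(initial_simplex=x0+np.vstack([np.zeros(3),np.diag(k)]))) for k in([.004,.004,.06],[-.004,-.004,-.06],[.003,-.003,.04])),key=lambda o:o.fun)
    print(name,b.x[:2].round(4),np.degrees(b.x[2]).round(2),round(b.fun,3))
E
```

```text
both [0.5499 0.3466] -12.47 0.502
top [0.5511 0.3462] -15.92 0.197
side [0.5479 0.3463] -12.4 0.297
```

{"op": "drive_tool", "data": {
  "moves": "0.3 0.05 0.1 0 0.01;0.3 0.1 0.2 0 0.02;0.3 0.15 0.3 0 0.03;0.3 0.2 0.4 0 0.036;0.3 0.25 0.52 -0.03 0.036;0.3 0.3 0.64 -0.08 0.036;0.3 0.36 0.75 -0.14 0.036;0.3 0.41 0.85 -0.22 0.036;0.3 0.45 0.918 -0.3 0.036;0.3 0.45 0.918 -0.38 0.036"
}}

```text
time: 18.5
eef_pos: [0.5519, 0.3549, 0.0673]
orientation: [0.783, 0.622, 0.001, -0.0]
wrist_force: [-0.1, -0.4, 0.7]
gripper_width: 0.0552
finger_force: 0.0
```

{"op": "drive_tool", "data": {
  "moves": "0.3 0 0 -0.08 0;0.3 0 0 -0.16 0;0.3 0 0 -0.24 0;0.3 0 0 -0.31 0;0.3 0 0 -0.37 0;0.3 0 0 -0.42 0;0.3 0 0 -0.42 0;-1 0 0 -0.42 0;-1 0 0 -0.42 0;-1 0 0 -0.42 0",
  "force": 60
}}

```text
time: 19.5
eef_pos: [0.5522, 0.3535, 0.0059]
orientation: [0.783, 0.622, 0.001, 0.0]
wrist_force: [-0.1, 0.2, 1.3]
gripper_width: 0.0324
finger_force: 59.7
```

```bash
python3 - <<'E'
from h import *
st()
E
```

```text
t 19.5 p [0.5522 0.3535 0.0059] yaw 76.98 F [-0.1  0.2  1.3] M [-0.03 -0.02 -0.08] w 0.0324 ff 59.7144091129303 q [-0.7   0.93  0.16  1.64 -0.23  0.59 -0.64]
```

{"op": "drive_tool", "data": {
  "moves": "-1 0 0 0.1 0;-1 0 0 0.22 0;-1 0 -0.03 0.34 0.015;-1 0.03 -0.1 0.46 0.03;-1 0.06 -0.2 0.58 0.045;-1 0.09 -0.32 0.7 0.06;-1 0.12 -0.44 0.8 0.08;-1 0.15 -0.56 0.88 0.1;-1 0.18 -0.68 0.93 0.12;-1 0.21 -0.8 0.95 0.145",
  "force": 80
}}

```text
time: 20.5
eef_pos: [0.5845, 0.2311, 0.1505]
orientation: [0.706, 0.708, 0.001, 0.001]
wrist_force: [1.0, -0.2, -2.5]
gripper_width: 0.0322
finger_force: 79.5
```

{"op": "drive_tool", "data": {
  "moves": "-1 0.03 -0.1 0 0;-1 0.06 -0.2 0 0;-1 0.09 -0.3 0 0;-1 0.12 -0.4 0 0;-1 0.15 -0.5 0 0;-1 0.17 -0.6 0 0;-1 0.19 -0.7 0 0;-1 0.2 -0.8 0 0;-1 0.21 -0.9 0 0;-1 0.215 -1 0 0"
}}

```text
time: 21.5
eef_pos: [0.6155, 0.082, 0.1477]
orientation: [0.707, 0.707, -0.0, 0.0]
wrist_force: [-0.5, 0.3, -1.3]
gripper_width: 0.0325
finger_force: 79.5
```

{"op": "drive_tool", "data": {
  "moves": "-1 0 -0.12 0 0;-1 0 -0.24 0 0;-1 0 -0.36 0 0;-1 0 -0.48 0 0;-1 0 -0.6 0 0;-1 0 -0.72 0 0;-1 0 -0.82 0 0;-1 0 -0.9 0 0;-1 0 -0.95 0 0;-1 0 -0.95 0 0"
}}

```text
time: 22.5
eef_pos: [0.6154, -0.0607, 0.1478]
orientation: [0.708, 0.707, -0.0, 0.0]
wrist_force: [-0.4, -0.1, -1.6]
gripper_width: 0.0322
finger_force: 79.4
```

```bash
python3 - <<'E'
from h import *
st();d=cam("side");s=d;np.savez("s7.npz",**s)
b=cv2.resize(s["image"][100:240,200:340],(600,600),interpolation=cv2.INTER_CUBIC)
cv2.imwrite("pics/c7.png",b[:,:,::-1])
E
```

```text
t 22.5 p [ 0.6154 -0.0607  0.1478] yaw 89.93 F [-0.4 -0.1 -1.6] M [-0.02 -0.01  0.  ] w 0.0322 ff 79.44629788398743 q [-0.    0.68  0.09  1.69 -0.08  0.77  0.12]
```

View pics/c7.png

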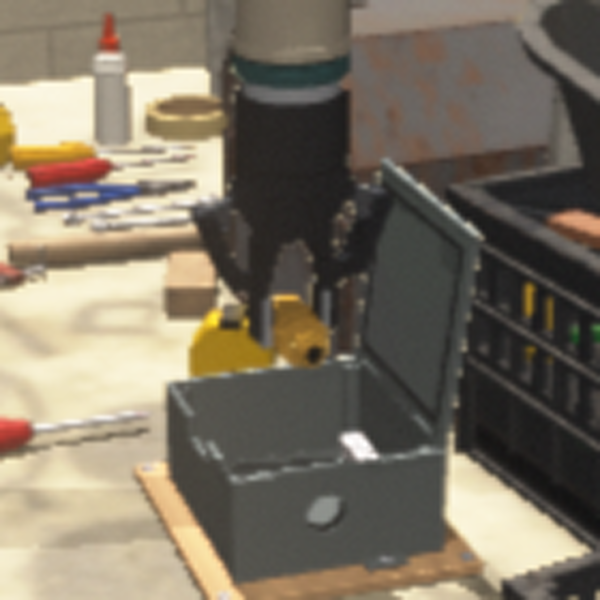

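The fitting is held level above the box with its spigot end at (313,354). The hole's outer mouth is at (326,511), and the gripper is clear of the cover.

```bash
python3 - <<'E'
from h import *
s=dict(np.load("s7.npz"))
print(px(s,[[.6155,-.1107,.1588],[.616,-.132,.052]]).round(2),"measured (273.0,182.6) (276.1,219.2)")
im=s["image"].astype(int)
# hole pixels: bright inside dark wall
u0,v0=276,219
g=s["image"][v0-8:v0+9,u0-9:u0+10].max(2);print(g)
# brass blob
h=cv2.cvtColor(s["image"],cv2.COLOR_RGB2HSV);m=(h[...,0]>12)&(h[...,0]<36)&(h[...,1]>125);mm=np.zeros_like(m);mm[165:190,262:280]=m[165:190,262:280]
P=cloud(s);print(np.c_[np.nonzero(mm)].min(0),np.c_[np.nonzero(mm)].max(0))
print((s["image"][174:189,264:280].max(2)))
E
```

```text
[[273.73 182.48]
 [276.25 219.89]] measured (273.0,182.6) (276.1,219.2)
[[ 80  81  82  82  81  78  79  80  79  79  77  78  77  77  79  79  78  78
   76]
 [ 80  80  81  79  80  80  80  80  78  77  79  78  78  78  77  77  79  78
   79]
 [ 81  80  80  82  81  79  79  81  77  77  78  79  78  78  79  78  77  77
   80]
 [ 80  80  80  79  81  80  80  80  78  81  81  77  77  79  79  80  77  79
   78]
 [ 81  82  81  81  79  80  82  87  92  93  98  88  83  79  78  80  78  78
   78]
 [ 81  80  82  80  81  82  96 122 136 141 138 129  97  81  78  79  78  78
   77]
 [ 80  82  81  82  83  93 121 139 144 145 145 128  83  70  79  79  78  79
   77]
 [ 81  81  81  80  88 109 140 145 146 145 143 127  78  68  77  78  78  79
   78]
 [ 80  80  80  81  96 130 143 145 144 145 142 118  64  65  76  79  80  78
   77]
 [ 80  82  82  82 103 136 144 144 145 142 125  80  57  71  79  78  79  79
   76]
 [ 81  81  81  82  92 121 134 136 138 123  87  56  66  79  80  79  78  79
   80]
 [ 82  81  81  80  78  70  78  86  83  62  62  67  82  79  79  78  79  79
   79]
 [ 83  82  82  80  80  80  75  67  63  70  88  85  82  8
[... 675 characters left out ...]
 153 156 144 128  85  68  57]
 [124 134 141 140 151 166 174 161 158 155 152 152 149  84  69  61]
 [124 137 143 154 178 165 165 164 146 123 141 148 152  86  66  61]
 [117 139 148 148 144 144 151 133  76  54  69 107 132  82  69  60]
 [129 151 152 147 137 132 132  98  46  34  55 100 120  82  83 103]
 [157 201 175 148 137 132 119  84  44  40  68 104  90  83 128 196]
 [175 226 211 162 141 133 121 114  68  63  97 125 110  90  89 101]
 [177 201 182 154 130 116 108 106 105  99  97  86  82  79  77  82]
 [ 98 101  94  90  86  84  82  80  83  80  78  78  76  76  76  73]
 [ 80  78  80  78  80  78  79  77  77  74  74  75  75  76  77  73]
 [ 79  80  79  79  79  80  78  76  76  76  77  78  77  77  77  75]]
```

{"op": "drive_tool", "data": {
  "moves": "-1 0.005 0.01 -0.08 0;-1 0.01 0.01 -0.16 0;-1 0.01 0.01 -0.24 0;-1 0.01 0.01 -0.32 0;-1 0.01 0.01 -0.4 0;-1 0.01 0.01 -0.48 0;-1 0.01 0.01 -0.56 0;-1 0.01 0.01 -0.64 0;-1 0.01 0.01 -0.69 0;-1 0.01 0.01 -0.71 0"
}}

```text
time: 23.55
eef_pos: [0.6164, -0.0578, 0.0402]
orientation: [0.707, 0.707, -0.0, -0.001]
wrist_force: [-0.2, -0.5, -2.3]
gripper_width: 0.0321
finger_force: 79.4
```

```bash
python3 - <<'E'
from h import *
st();d=cam("side");s=d;np.savez("s8.npz",**s);st()
b=cv2.resize(s["image"][180:240,240:320],(400,300),interpolation=cv2.INTER_CUBIC)
c=cv2.resize(s["image"][205:235,260:300],(400,300),interpolation=cv2.INTER_CUBIC)
cv2.imwrite("pics/c8.png",np.hstack([b,c])[:,:,::-1])
E
```

```text
t 23.55 p [ 0.6164 -0.0578  0.0402] yaw 90.03 F [-0.2 -0.5 -2.3] M [ 0.01 -0.04 -0.03] w 0.0321 ff 79.42498683929443 q [ 0.01  0.83  0.07  1.74 -0.09  0.57  0.13]
t 23.6 p [ 0.6165 -0.0577  0.0402] yaw 90.02 F [-0.6  0.2 -1.7] M [ 0.03 -0.01  0.01] w 0.0323 ff 79.42474007606506 q [ 0.01  0.83  0.07  1.74 -0.09  0.57  0.13]
```

View pics/c8.png

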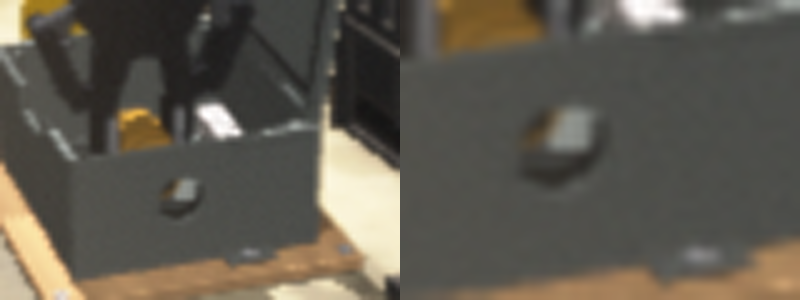

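The crop shows brass at the upper left of the hole at (540,125), as expected for this oblique view with the spigot on the axis behind it. Next I advance slowly.

{"op": "drive_tool", "data": {
  "moves": "-1 0 -0.02 0 0;-1 0 -0.04 0 0;-1 0 -0.06 0 0;-1 0 -0.08 0 0;-1 0 -0.1 0 0;-1 0 -0.12 0 0;-1 0 -0.14 0 0;-1 0 -0.16 0 0;-1 0 -0.18 0 0;-1 0 -0.18 0 0"
}}

```text
time: 24.6
eef_pos: [0.6169, -0.0856, 0.0413]
orientation: [0.707, 0.707, -0.0, 0.0]
wrist_force: [0.0, -0.6, -1.5]
gripper_width: 0.0322
finger_force: 79.4
```

```bash
python3 - <<'E'
from h import *
st();s=cam("side");st();s=cam("side");st();np.savez("s9.npz",**s)
g=s["image"][209:230,266:287];print(px(s,[[.6165,-.135,.0515],[.616,-.132,.052]]));print(g[...,0]-0);
E
```

```text
t 24.6 p [ 0.6169 -0.0856  0.0413] yaw 89.98 F [ 0.  -0.6 -1.5] M [-0.    0.01  0.02] w 0.0322 ff 79.42337036132812 q [ 0.05  0.84  0.06  1.73 -0.09  0.58  0.17]
t 24.65 p [ 0.6169 -0.0851  0.0413] yaw 90.0 F [-0.2 -0.5 -2.6] M [-0.04  0.01  0.04] w 0.0321 ff 79.42470073699951 q [ 0.05  0.84  0.06  1.73 -0.09  0.58  0.17]
t 24.7 p [ 0.6169 -0.0848  0.0412] yaw 90.02 F [ 0.  -0.8 -2.2] M [ 0.06 -0.   -0.01] w 0.0325 ff 79.42447900772095 q [ 0.05  0.84  0.06  1.73 -0.09  0.58  0.17]
[[276.77467881 220.49492377]
 [276.25139843 219.88967376]]
[[104  92 105 101  98  94  93  88  86  81  79  80  79  78  78  78  77  77
   75  74  74]
 [ 90  87  87  85  82  81  80  80  77  79  79  78  78  78  77  78  76  77
   76  75  73]
 [ 81  81  79  78  79  80  78  79  79  77  77  79  77  76  77  78  76  75
   79  76  76]
 [ 80  79  80  79  79  78  79  78  80  78  77  78  77  78  79  77  76  76
   75  77  76]
 [ 81  80  80  80  80  78  79  77  78  78  79  79  78  77  76  78  79  77
   77  76  78]
 [ 81  80  78  80  80  79  80  79  78  80  78  79  78  78  77  77  78  78
   78  76  77]
 [ 81  81  80  80  79
[... 614 characters left out ...]
1  80  80  75  69  81 110  95  79  82  93  84  80  79  78  77
   78  77  79]
 [ 81  82  81  81  80  78  75  72  73  79  79  76  80  81  80  79  78  76
   78  77  77]
 [ 80  81  81  80  81  80  80  78  75  78  79  77  79  78  81  79  79  78
   78  77  79]
 [ 81  81  81  81  81  82  79  79  78  78  77  77  77  77  81  78  78  80
   78  79  78]
 [ 81  82  83  81  80  81  79  78  78  77  78  78  78  80  79  78  78  80
   78  78  78]
 [ 82  82  83  82  82  81  80  77  78  76  80  77  79  79  78  80  78  79
   78  78  79]
 [ 82  82  82  81  81  80  80  81  77  76  79  77  77  79  80  79  79  78
   78  80  78]
 [ 83  83  82  82  81  80  82  81  79  78  78  77  76  78  80  80  79  81
   78  79  79]]
```

The spigot is in the hole, with its bore centred within half a pixel. Next I press in small steps.

{"op": "drive_tool", "data": {
  "moves": "-1 0 -0.005 0 0;-1 0 -0.01 0 0;-1 0 -0.015 0 0;-1 0 -0.02 0 0;-1 0 -0.025 0 0;-1 0 -0.03 0 0;-1 0 -0.035 0 0;-1 0 -0.04 0 0;-1 0 -0.045 0 0;-1 0 -0.045 0 0"
}}

```text
time: 25.7
eef_pos: [0.6169, -0.0909, 0.0413]
orientation: [0.707, 0.707, 0.0, -0.0]
wrist_force: [-0.4, 0.9, -1.8]
gripper_width: 0.0316
finger_force: 79.4
```

```bash
python3 - <<'E'
from h import *
st()
E
```

```text
t 25.7 p [ 0.6169 -0.0909  0.0413] yaw 90.05 F [-0.4  0.9 -1.8] M [ 0.31 -0.02  0.07] w 0.0316 ff 79.42243695259094 q [ 0.06  0.84  0.06  1.73 -0.09  0.58  0.18]
```

{"op": "drive_tool", "data": {
  "moves": "-1 0 -0.003 0 0;-1 0 -0.006 0 0;-1 0 -0.009 0 0;-1 0 -0.012 0 0;-1 0 -0.012 0 0;-1 0 -0.012 0 0;-1 0 -0.012 0 0;-1 0 -0.012 0 0;-1 0 -0.012 0 0;-1 0 -0.012 0 0"
}}

```text
time: 26.7
eef_pos: [0.6169, -0.0923, 0.0412]
orientation: [0.707, 0.708, 0.0, -0.0]
wrist_force: [-0.2, 5.1, -0.5]
gripper_width: 0.0323
finger_force: 79.5
```

```bash
python3 - <<'E'
from h import *
st();F=[]
for i in range(4): cam("top");F.append(r.sense()["wrist_force"])
print(np.mean(F,0)); st()
E
```

```text
t 26.7 p [ 0.6169 -0.0923  0.0412] yaw 90.07 F [-0.2  5.1 -0.5] M [1.08 0.08 0.09] w 0.0323 ff 79.47351336479187 q [ 0.07  0.84  0.06  1.73 -0.08  0.58  0.18]
[-0.24185339  5.5851204  -0.51118675]
t 26.9 p [ 0.6169 -0.0922  0.0412] yaw 90.07 F [ 0.2  5.5 -0.3] M [1.1  0.07 0.02] w 0.0326 ff 79.47282314300537 q [ 0.07  0.84  0.06  1.73 -0.08  0.58  0.18]
```

{"op": "drive_tool", "data": {
  "moves": "-1 0 -0.003 0 0;-1 0 -0.006 0 0;-1 0 -0.009 0 0;-1 0 -0.01 0 0;-1 0 -0.01 0 0;-1 0 -0.01 0 0;-1 0 -0.01 0 0;-1 0 -0.01 0 0;-1 0 -0.01 0 0;-1 0 -0.01 0 0"
}}

```text
time: 27.9
eef_pos: [0.6169, -0.0928, 0.0413]
orientation: [0.706, 0.708, 0.001, -0.001]
wrist_force: [0.0, 5.9, -0.4]
gripper_width: 0.0323
finger_force: 79.5
```

```bash
python3 - <<'E'
from h import *
st();F=[]
for i in range(6): s=cam("side");F.append(r.sense()["wrist_force"])
print(np.mean(F,0)); st()
b=cv2.resize(s["image"][100:240,200:340],(600,600),interpolation=cv2.INTER_CUBIC)
cv2.imwrite("pics/c9.png",b[:,:,::-1])
E
```

```text
t 27.9 p [ 0.6169 -0.0928  0.0413] yaw 90.1 F [ 0.   5.9 -0.4] M [1.35 0.03 0.07] w 0.0323 ff 79.50384378433228 q [ 0.07  0.84  0.06  1.73 -0.08  0.58  0.18]
[-0.515792    6.50335881 -0.36396518]
t 28.2 p [ 0.6169 -0.0928  0.0412] yaw 90.1 F [-0.6  6.  -0.6] M [1.4  0.08 0.1 ] w 0.0328 ff 79.50393676757812 q [ 0.07  0.84  0.06  1.73 -0.08  0.58  0.18]
```

View pics/c9.png

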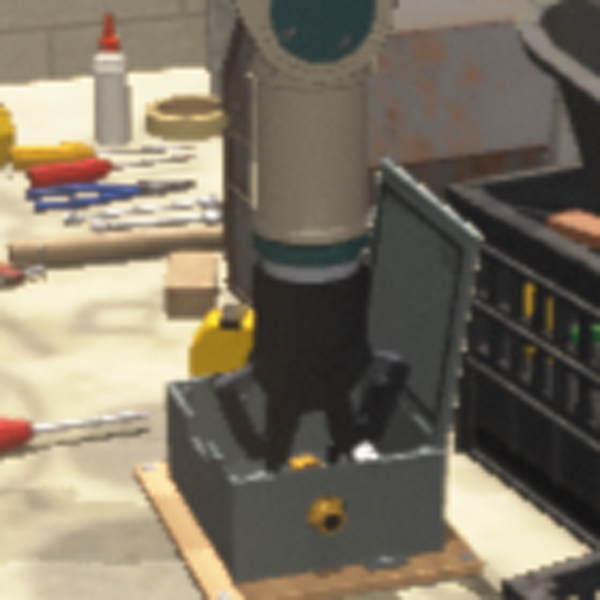

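The spigot shows through the hole at (327,515) and the cover is still upright. The push is about 6.5 N, so I add a little more.

{"op": "drive_tool", "data": {
  "moves": "-1 0 -0.003 0 0;-1 0 -0.006 0 0;-1 0 -0.009 0 0;-1 0 -0.012 0 0;-1 0 -0.015 0 0;-1 0 -0.015 0 0;-1 0 -0.015 0 0;-1 0 -0.015 0 0;-1 0 -0.015 0 0;-1 0 -0.015 0 0"
}}

```text
time: 29.2
eef_pos: [0.6169, -0.0936, 0.0412]
orientation: [0.706, 0.708, 0.001, -0.002]
wrist_force: [-0.4, 8.8, -0.5]
gripper_width: 0.032
finger_force: 79.6
```

```bash
python3 - <<'E'
from h import *
F=[]
for i in range(6): s=cam("side");q=r.sense();F.append(np.r_[q["wrist_force"],q["moment"]])
print(np.mean(F,0).round(2)); st()
E
```

```text
[-0.93  8.89  0.5   1.84  0.14  0.1 ]
t 29.5 p [ 0.6168 -0.0936  0.0412] yaw 90.15 F [-1.   8.7  0.4] M [1.86 0.16 0.09] w 0.0319 ff 79.5730447769165 q [ 0.07  0.84  0.06  1.73 -0.09  0.58  0.19]
```

{"op": "drive_tool", "data": {
  "moves": "-1 0 -0.003 0 0;-1 0 -0.006 0 0;-1 0 -0.006 0 0;-1 0 -0.006 0 0;-1 0 -0.006 0 0;-1 0 -0.006 0 0;-1 0 -0.006 0 0;-1 0 -0.006 0 0;-1 0 -0.006 0 0;-1 0 -0.006 0 0"
}}

```text
time: 30.5
eef_pos: [0.6168, -0.0939, 0.0412]
orientation: [0.706, 0.708, 0.001, -0.002]
wrist_force: [-0.3, 9.8, 0.6]
gripper_width: 0.0323
finger_force: 79.6
```

```bash
python3 - <<'E'
from h import *
F=[]
for i in range(4): s=cam("side");q=r.sense();F.append(np.r_[q["wrist_force"],q["moment"]])
print(np.mean(F,0).round(2)); st()
f=np.mean(F,0)[1]
if 8.5<f<12: print(r.job_done())
E
```

```text
[-1.03  9.96  0.88  2.04  0.15  0.11]
t 30.7 p [ 0.6168 -0.0939  0.0413] yaw 90.17 F [-1.2  9.7  1.1] M [2.05 0.14 0.12] w 0.0322 ff 79.60114002227783 q [ 0.07  0.84  0.06  1.73 -0.09  0.58  0.19]
the job is handed in; nothing more can be done
None
```

The job is handed in at about 31 s: the cover was levered up with the blade and swung back past upright, the screwdriver lies on the bench, and the gripper holds the fitting through the hole, pressed squarely on the seal at about 10 N; the judge's verdict was not shown.

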